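# Take the serving board off its locking peg and rack it

## Robot

A 6-joint arm with a two-finger parallel gripper is mounted at the origin on the work surface. World frame = base frame: x ahead of the robot, y to its left, z up, the work surface at z = 0. Lengths are in m, angles in rad, forces in N, time in s.
With the tool pointing down it reaches from about 0.35 to 0.85 m from the base axis. Payload 8.1 kg.
Tool frame: the origin (TCP) lies at the centre of the arm's flange, where the gripper is bolted on; the fingertips stand 186 mm ahead of it and the grasp point (between the pads) lies 167 mm ahead of it; z points along the fingers, y is the line along which they close (so a half turn about z gives the same grasp; the last joint's range is limited). The gripper opens to 93 mm and grips with 3 to 60 N. Pads are 15 mm wide; open, the fingers measure 128 mm over their backs; the gripper's body (75 mm by 188 mm) begins 65 mm behind the grasp point.
Start: joints at [1.131, 0.13, 1.488, -0, 1.523, -0.085], TCP at [0.208, 0.563, 0.405] pointing down, gripper open.
Joint ranges: [-2.96, 2.96], [-0.89, 2.26], [0.02, 2.5], [-1.34, 4.48], [0, 2.73], [-2.66, 2.66]. Speed limits (rad/s): [2.39, 2.39, 2.79, 3.14, 3.14, 3.14].

## Interface

Orientations are given as a rotation vector (axis times angle).
In Python, from plant import robot gives the robot as it stands.
- The arm moves only by the tool apply_moves, never from a script. Its argument "series" is a list of rows, each a list of 2 entries, a list of its own where there are three numbers: the shift along the tool's x, y, z in mm, then the turn, a rotation vector about the tool's x, y, z in rad. A call has 1 to 12 rows; each row shifts and turns the commanded pose from where the row before left it, along the tool's axes as they then stand; what a row does not reach is not made up. A row lasts 1/12 s, in which the tool goes at most 41.7 mm and 7.16 degrees, less where a joint would pass 70% of its speed; a pose out of reach is approached as far as the arm can. A call is refused whole if a number of a shift passes 41.7 or a number of a turn 0.125, either way. A call with a gripper value outside its range is refused whole. "claw" is the opening, from 0 (shut) to 1 (fully open), set as the call begins (left out, the last holds). The fingers move at their own pace and stop on an object; "newtons" is the grip in N (left out, the last holds). Time passes only in rows, so rows that do not move let the fingers close. It gives the time, the measured TCP pose, the force, the opening and the grip force at its end, in the units of the state.
- robot.read_state(): the state, without advancing time (a new reading comes with each control period).
- robot.read_camera(name): name is "scene" or "top"; returns (picture, depth): 400x640x3 uint8, blue, green, red; 400x640 float32, m along the optical axis (not along the pixel's ray), 0 where there is no reading.
- robot.calibration(name): a dict with "fx", "fy", "cx", "cy" (pixels), "extrinsics" (4x4, takes a point from world to camera coordinates). Camera axes: x right, y down, z forward; pixel columns grow to the right and rows downward; lengths in m; the calibration is good to about 2 mm. A picture is of the moment at which its call begins. calibration takes no time and is no camera call.
- robot.close_job(): hands the job in; it is judged then, once.
The state is a dict: "t": time; "q": joint angles; "dq": joint speeds; "joint_torque": joint torques, N m; "tool_pos": TCP position; "orientation": TCP orientation; "force": force on the tool from outside, world axes, zero at the start; "wrist_torque": the same for the moment, N m; "opening": finger opening in m; "gripper_force": force on a finger pad.
Only numpy, scipy, OpenCV 4.12 (cv2) and the standard library are available. Lean on these libraries where they do the work, as an engineer would, in place of code of your own. Each camera call takes 0.05 s, during which the arm holds its last target. There are 200 camera calls.

## Task

Take the wooden serving board off its peg: the peg's sprung keeper has to be pressed down and kept down while the board passes over it, with only light force on the keeper and peg and without yanking the board against the closed keeper. Then lower the board gently, hand-hole up, into the empty slot of the rack until it stands on the slot's floor, and let go. Leave the other things on the counter where they are.

Things in the scene. Friction and masses are not known exactly. Their poses are not given: they have to be found in the camera images.
- stand: Steel stand fixed to the counter, carrying peg and keeper; origin under its base's centre, axes as point peg. Base 110 by 170 (x, y), 12 thick; post 26 by 20, ending 15 above the peg's top. Peg and keeper are rigid below the keeper's spring: force climbs fast once the peg is met. They bear 25 N. Sizes in mm.
- peg (a point): Top of the peg at its root, where it leaves the post. The peg runs level along this frame's -y to its free tip; z is up, x across. It is an aluminium channel 18 wide, 12 high, 140 long; its top is 160 above the counter. The keeper sits in its outer part: a sprung dark steel tongue 9 wide, 32 long, hinged in the channel at its end nearer the tip. Sizes in mm.
- keeper (a joint): Keeper angle, rad: 0 at rest, 0.45 flush with the peg's top, 0.5 its stop; springs back. It slopes up towards the post; its round free end stands 13 above the peg's top and bars the board. Pulling the board against it locks it; pressing down on it near the free end (2 N at first, 6 N when flush) folds it down. Sizes in mm.
- peg_tip (a point): Centre of the peg's top at its free tip, 140 from the root. The keeper is clamped in a new place each time, which is not measured: its free end lies 31 to 57 from this tip, 4 farther when folded. Find it by eye, or by drawing the board along until it touches. A finger put down close to the board's tip-side face can press the keeper and stay ahead of the board as both are drawn off. Sizes in mm.
- board_mid (a point): Centre of the loose wooden serving board, 0.15 to 0.28 kg: 110 wide (x), 9 thick (y), 165 tall (z, up). It hangs square to the peg, its mid-plane 46 to 66 from the post, by a hand-hole 28 wide and 16 tall. The hole's top edge (rounded), 52.5 above this point, rests on the peg; the solid bar over it is 30 tall. The hole leaves 4 of lift. Sizes in mm.
- board: The same board; origin under its centre, 82.5 below point board_mid, same axes. Sizes in mm.
- rack: Grey plastic rack fixed to the counter, 100 by 120 (x, y) and 48 high; origin under its centre. Two slots 60 apart, the empty one on its +y side. A board bears 30 N from it. Sizes in mm.
- slot (a point): Centre of the floor of the empty slot of the rack. The slot runs along this frame's x, is 100 long with open ends, 15 wide (y) and 40 deep; z is up, the floor is 8 above the counter. The second slot, 60 away in -y, holds the small board. Slot walls are 5 thick. Sizes in mm.
- small_board_mid (a point): Centre of a small loose darker board, 80 wide (x), 9 thick, 95 tall, standing in the rack's other slot. To be left alone. Sizes in mm.
- cup: Loose paper cup, 70 across and 90 tall; origin under its centre. To be left alone. Sizes in mm.
- canister: Loose steel canister, 48 across and 75 tall; origin under its centre. To be left alone. Sizes in mm.
- snack_tray: Loose low white tray, 90 by 130 and 25 high; origin under its centre. To be left alone. Sizes in mm.
- phone: Loose black phone lying flat, 72 by 148 and 9 thick; origin under its centre. To be left alone. Sizes in mm.
There are look-alikes about, which are no part of the job. Of the things that look like the board, the smaller one is meant.

How it is judged:
By the outcome, as a careful person would: the job done as asked, in the order asked, and still so for the second after the job is handed in, with the robot touching nothing.
It also fails if it takes over 72 s, if anything falls off the work surface, if the arm or the gripper's body presses on something with over 40 N, if the wrist force passes 120 N, or if a joint passes its speed limit or range.

## Working session

There is one attempt and no reset: what is moved stays moved. The work goes in short steps, Python scripts to look and compute and a tool call to move; the robot and the scene stay as the last step left them, time stands still between calls to the robot, and variables do not carry over. Pictures are saved under pics/ and viewed, at most 11 in all, crops included, and the job is handed in when it is done.

Besides the shell and the picture viewer there is one more tool, called after "Emit:" in YAML: its name, and indented under it one key for each argument. apply_moves: Moves the arm, as the interface text tells. Its arguments: {"type":"object","properties":{"series":{"type":"array"},"claw":{"type":"number"},"newtons":{"type":"number"}},"required":["series"]}

```bash
mkdir -p pics; cat > h.py <<'E'
import numpy as np,cv2
from plant import robot
def cam(n):
    p,d=robot.read_camera(n); c=robot.calibration(n); return p,d,c
def world(c,d,u,v):
    z=d[v,u]; P=np.array([(u-c['cx'])/c['fx']*z,(v-c['cy'])/c['fy']*z,z])
    E=np.array(c['extrinsics']); return E[:3,:3].T@(P-E[:3,3])
def cloud(c,d):
    v,u=np.mgrid[:d.shape[0],:d.shape[1]]
    P=np.stack([(u-c['cx'])/c['fx']*d,(v-c['cy'])/c['fy']*d,d],-1)
    E=np.array(c['extrinsics']); W=(P-E[:3,3])@E[:3,:3]; W[d==0]=np.nan; return W
E
python3 - <<'E'
from h import *
np.set_printoptions(precision=3,suppress=True)
for n in("scene","top"):
    p,d,c=cam(n); cv2.imwrite(f'pics/{n}0.png',p); np.savez(f'{n}0.npz',p=p,d=d)
    E=np.array(c['extrinsics']); print(n,c['fx'],-E[:3,:3].T@E[:3,3],E[2,:3])
print(robot.read_state())
E
```

```text
scene 364.39476238231157 [1.004 0.431 0.809] [-0.464 -0.473 -0.749]
top 372.59944362678306 [ 0.43  -0.011  1.09 ] [ 0.159  0.005 -0.987]
{'t': 0.1, 'q': array([ 1.131,  0.131,  1.489, -0.   ,  1.523, -0.085]), 'dq': array([-0.   , -0.002, -0.004,  0.   , -0.001,  0.001]), 'joint_torque': array([  0.002, -56.134, -49.31 ,   0.077,   0.029,  -0.   ]), 'tool_pos': array([0.208, 0.562, 0.404]), 'orientation': array([-0.554, -3.092,  0.003]), 'force': array([-1.016,  0.348,  0.313]), 'wrist_torque': array([ 0.012, -0.001,  0.029]), 'gripper_force': 0.0, 'opening': 0.09329412047322527}
```

View pics/scene0.png

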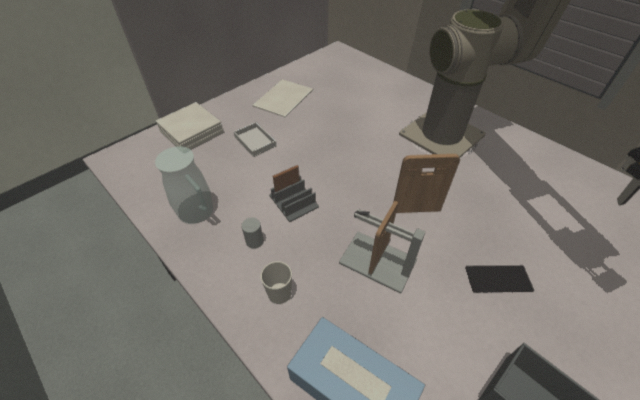

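View pics/top0.png

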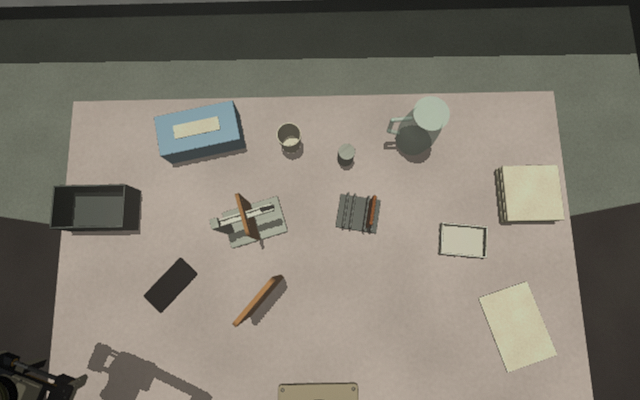

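Candidates for the board: the one hanging on the peg (top 247,217; scene 383,238) and a larger free-standing one (top 258,300; scene 425,185). The hanging, smaller one fits. I'll confirm it in a crop and measure.

```bash
python3 - <<'E'
from h import *
np.set_printoptions(precision=3,suppress=True)
a=np.load('scene0.npz');b=np.load('top0.npz')
A=cv2.resize(a['p'][140:300,320:480],(560,560),interpolation=cv2.INTER_CUBIC)
B=cv2.resize(b['p'][180:255,205:295],(672,560),interpolation=cv2.INTER_CUBIC)
cv2.imwrite('pics/cropA.png',A);cv2.imwrite('pics/cropB.png',B)
for n,z in(('top',b),('scene',a)):
    c=robot.calibration(n);W=cloud(c,z['d']);X,Y,Z=W[...,0],W[...,1],W[...,2]
    def rect(m,t):
        P=W[m][:,:2].astype(np.float32)
        if len(P)<5: print(n,t,len(P));return
        (cx,cy),(w,h),an=cv2.minAreaRect(P*1000); print(n,t,len(P),(round(cx),round(cy)),(round(w),round(h)),round(an,1),'z',np.round(np.nanpercentile(W[m][:,2],[2,50,98]),3),'mean',W[m].mean(0))
    v,u=np.mgrid[:400,:640]
    def box(u0,u1,v0,v1): return (u>=u0)&(u<=u1)&(v>=v0)&(v<=v1)
    hsv=cv2.cvtColor(z['p'],cv2.COLOR_BGR2HSV); wood=(hsv[...,1]>110)&(hsv[...,0]<20)
    if n=='top':
        s=box(205,295,185,255)
        rect(s&wood&(Z>.17),'board')
        rect(s&~wood&(Z>.145)&(Z<.18),'peg+post')
        rect(s&(Z>.005)&(Z<.02),'base')
        r=box(330,385,185,240); rect(r&~wood&(Z>.04)&(Z<.06),'rack');rect(r&wood&(Z>.06),'small'); rect(r&(Z<.015)&(Z>.004),'rackfloor')
        rect(box(230,290,270,330)&wood&(Z>.1),'big')
    else:
        s=box(340,425,200,290)
        rect(s&wood&(Z>.03),'board');rect(s&~wood&(Z>.145)&(Z<.18),'peg+post');rect(s&(Z>.005)&(Z<.02),'base')
        r=box(265,320,165,220); rect(r&~wood&(Z>.04)&(Z<.06),'rack')
E
```

```text
top board 144 (556, 175) (105, 9) 16.0 z [0.184 0.189 0.192] mean [0.554 0.174 0.189]
top peg+post 597 (550, 178) (98, 150) 43.6 z [0.146 0.158 0.177] mean [0.551 0.183 0.159]
top base 1393 (574, 174) (186, 187) 0.6 z [0.006 0.011 0.015] mean [0.549 0.163 0.011]
top rack 253 (573, -129) (85, 99) 79.4 z [0.041 0.047 0.055] mean [ 0.571 -0.125  0.047]
top small 99 (569, -158) (8, 78) 79.3 z [0.081 0.101 0.105] mean [ 0.57  -0.157  0.099]
top rackfloor 861 (576, -132) (153, 160) 86.4 z [0.004 0.007 0.012] mean [ 0.573 -0.122  0.007]
top big 282 (347, 141) (11, 134) 48.5 z [0.205 0.21  0.214] mean [0.347 0.141 0.21 ]
scene board 0
scene peg+post 848 (556, 184) (100, 144) 48.1 z [0.148 0.159 0.177] mean [0.557 0.191 0.16 ]
scene base 2156 (500, 138) (274, 204) 27.9 z [0.007 0.012 0.016] mean [0.556 0.176 0.012]
scene rack 424 (575, -125) (87, 101) 80.5 z [0.04  0.047 0.058] mean [ 0.578 -0.124  0.047]
```

View pics/cropA.png

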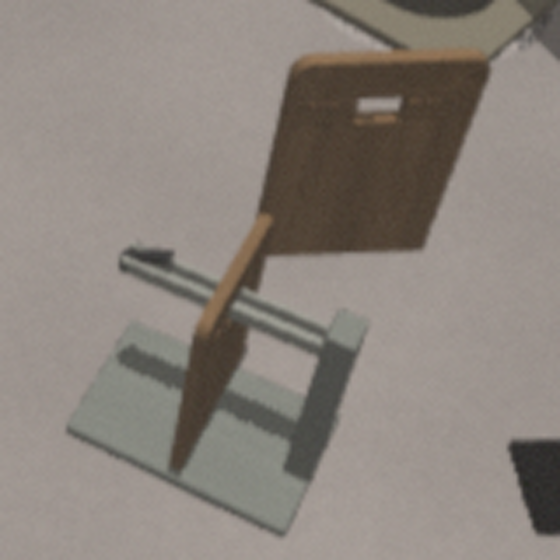

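View pics/cropB.png

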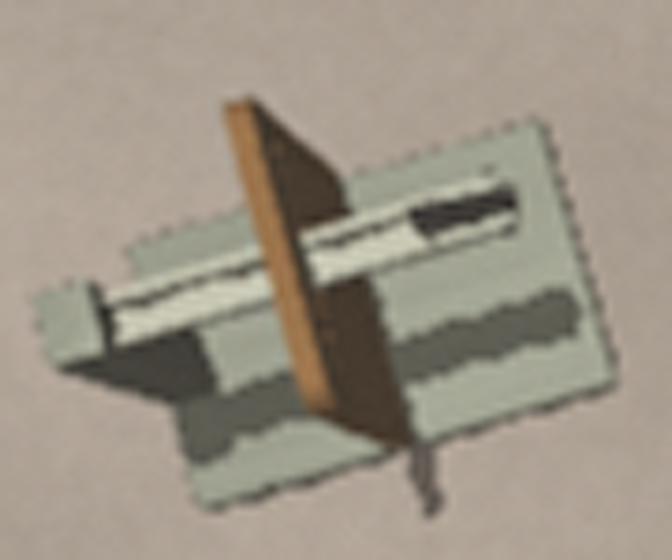

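The crops confirm that the smaller board hangs on the peg. The dark keeper's free end is near scene px (369,212) and top px (260,210). The peg tip is near top (274,207) and scene (355,215). Next I'll get the peg line, tip, keeper end, board and rack in numbers.

```bash
python3 - <<'E'
from h import *
np.set_printoptions(precision=4,suppress=True)
for n in('top','scene'):
    z=np.load(n+'0.npz');c=robot.calibration(n);W=cloud(c,z['d']);Z=W[...,2]
    E=np.array(c['extrinsics']);o=-E[:3,:3].T@E[:3,3]
    def ray(u,v,h):
        d=E[:3,:3].T@np.array([(u-c['cx'])/c['fx'],(v-c['cy'])/c['fy'],1]);return o+d*(h-o[2])/d[2]
    if n=='top': pts=dict(tip=(274.3,207.6,.16),root=(220.6,222.3,.16),free=(260.3,209.7,.171),postc=(214,223.4,.175))
    else: pts=dict(tip=(354.9,213.6,.16),root=(412.9,236,.16),free=(369.3,212,.171),postc=(420,235,.175))
    R={k:ray(*p) for k,p in pts.items()}
    for k in R: print(n,k,R[k])
    # peg line from depth, in nominal frame yaw 16deg about rough tip
    m=(Z>.150)&(Z<.178)&(abs(W[...,0]-.56)<.08)&(abs(W[...,1]-.18)<.1)
    P=W[m]; hsv=cv2.cvtColor(z['p'],cv2.COLOR_BGR2HSV)[m]
    a=np.radians(16); ex=np.array([np.cos(a),np.sin(a)]); d=np.array([np.sin(a),-np.cos(a)])
    s=P[:,:2]@d; x=P[:,:2]@ex
    for lo in np.arange(s.min(),s.max(),.008):
        k=(s>=lo)&(s<lo+.008)&(hsv[:,1]<110)
        if k.sum()>3: print(f'{lo:.3f} n{k.sum()} x {np.percentile(x[k],5):.4f} {np.median(x[k]):.4f} {np.percentile(x[k],95):.4f} zmax {np.percentile(P[k,2],95):.4f} Vmed {np.median(hsv[k,2])}  Vmin {hsv[k,2].min()}')
    for k in R: print(k,'s',R[k][:2]@d,'x',R[k][:2]@ex)
    if n=='top':
        wood=(cv2.cvtColor(z['p'],cv2.COLOR_BGR2HSV)[...,1]>110)&(Z>.184)&(abs(W[...,0]-.56)<.08)&(abs(W[...,1]-.18)<.06)
        Q=W[wood];print('board s',np.percentile(Q[:,:2]@d,[3,50,97]),'x',np.percentile(Q[:,:2]@ex,[0,50,100]),'z',np.median(Q[:,2]), cv2.fitLine((Q[:,:2]*1000).astype(np.float32),2,0,.01,.01).ravel())
    # rack walls
    b=np.radians(-10.5); rx=np.array([np.cos(b),np.sin(b)]); ry=np.array([-np.sin(b),np.cos(b)])
    q=(Z>.02)&(Z<.06)&(abs(W[...,0]-.573)<.07)&(abs(W[...,1]+.125)<.08);Q=W[q]
    yy=Q[:,:2]@ry;xx=Q[:,:2]@rx;t=Q[:,2]>.044
    hst,e=np.histogram(yy[t],np.arange(-.27,-.0,.003));print('rack y hist',[(round(float(p),3),int(k)) for p,k in zip(e,hst) if k]);print('rack x',np.percentile(xx[t],[1,99]))
E
```

```text
top tip [0.5726 0.099  0.16  ]
top root [0.5381 0.2341 0.16  ]
top free [0.5664 0.1327 0.171 ]
top postc [0.5339 0.2465 0.175 ]
-0.101 n33 x 0.5685 0.5793 0.5914 zmax 0.1762 Vmed 156.0  Vmin 68
-0.093 n36 x 0.5685 0.5791 0.5923 zmax 0.1757 Vmed 160.0  Vmin 64
-0.085 n50 x 0.5687 0.5804 0.5923 zmax 0.1769 Vmed 114.5  Vmin 59
-0.077 n16 x 0.5727 0.5843 0.5892 zmax 0.1611 Vmed 159.5  Vmin 65
-0.069 n15 x 0.5727 0.5810 0.5893 zmax 0.1601 Vmed 139.0  Vmin 64
-0.061 n17 x 0.5721 0.5811 0.5897 zmax 0.1602 Vmed 163.0  Vmin 63
-0.053 n16 x 0.5725 0.5855 0.5902 zmax 0.1609 Vmed 150.5  Vmin 117
-0.045 n16 x 0.5721 0.5801 0.5895 zmax 0.1602 Vmed 159.0  Vmin 112
-0.037 n17 x 0.5724 0.5785 0.5891 zmax 0.1619 Vmed 135.0  Vmin 90
-0.029 n4 x 0.5750 0.5814 0.5880 zmax 0.1607 Vmed 160.5  Vmin 125
-0.021 n5 x 0.5264 0.5267 0.5270 zmax 0.1757 Vmed 93.0  Vmin 66
-0.013 n79 x 0.5315 0.5825 0.6294 zmax 0.1757 Vmed 73.0  Vmin 61
-0.005 n17 x 0.5727 0.5818 0.5892 zmax 0.1622 Vmed 167.0  Vmin 63
0.003 n21 x 0.5725 0.5803 0.5895 zmax 0.1609 Vmed 162.0  Vmin 66
0.011 n15 x 0.5725 0.5814 0.5891 zmax 0.1606 Vmed 
[... 1962 characters left out ...]
d 120.0  Vmin 88
0.018 n29 x 0.5756 0.5867 0.5931 zmax 0.1618 Vmed 114.0  Vmin 80
0.026 n39 x 0.5768 0.5864 0.5924 zmax 0.1739 Vmed 93.0  Vmin 53
0.034 n30 x 0.5793 0.5887 0.5931 zmax 0.1686 Vmed 95.5  Vmin 54
0.042 n29 x 0.5765 0.5884 0.5928 zmax 0.1655 Vmed 101.0  Vmin 59
0.050 n24 x 0.5761 0.5876 0.5938 zmax 0.1618 Vmed 113.0  Vmin 69
tip s 0.0554659705652841 x 0.5915177292065089
root s -0.0817509331671396 x 0.5849144271823175
free s 0.02604106921539809 x 0.5795322828833485
postc s -0.09525826934169754 x 0.5864529633467963
rack y hist [(-0.063, 3), (-0.06, 8), (-0.057, 1), (-0.051, 2), (-0.048, 63), (-0.045, 36), (-0.042, 22), (-0.039, 39), (-0.036, 7), (-0.006, 2)]
rack x [0.5392 0.6371]
```

```bash
python3 - <<'E'
from h import *
np.set_printoptions(precision=4,suppress=True)
for n in('top','scene'):
    z=np.load(n+'0.npz');c=robot.calibration(n);W=cloud(c,z['d']);Z=W[...,2]
    q=(Z>.043)&(Z<.053)&(abs(W[...,0]-.573)<.08)&(abs(W[...,1]+.115)<.1);Q=W[q]
    for deg in(-9.5,-10.5,-11.5):
        b=np.radians(deg); rx=np.array([np.cos(b),np.sin(b)]); ry=np.array([-np.sin(b),np.cos(b)])
        yy=Q[:,:2]@ry;xx=Q[:,:2]@rx
        for lo,hi in((-.075,-.054),(-.054,-.03),(-.015,.008),(.008,.03)):
            k=(yy>lo)&(yy<hi)
            if k.sum()>4:
              L=cv2.fitLine((Q[k,:2]*1000).astype(np.float32),2,0,.01,.01).ravel()
              print(n,deg,k.sum(),np.percentile(yy[k],[3,50,97]),np.percentile(xx[k],[2,98]),np.degrees(np.arctan(L[1]/L[0])))
E
```

```text
top -9.5 46 [-0.0744 -0.0693 -0.0544] [0.5372 0.6249] -3.2256396
top -9.5 58 [-0.0538 -0.0517 -0.0494] [0.5396 0.6321] -10.19593
top -9.5 93 [-0.0145 -0.011   0.0076] [0.5422 0.6332] -7.7068152
top -9.5 28 [0.0081 0.0092 0.0104] [0.5413 0.6277] -9.847561
top -10.5 27 [-0.0648 -0.0634 -0.0597] [0.5383 0.6232] -12.313359
top -10.5 80 [-0.0479 -0.0422 -0.0395] [0.5408 0.6343] -10.192975
top -10.5 61 [-0.0045 -0.0021  0.0003] [0.5408 0.6349] -10.47345
top -10.5 62 [0.0156 0.0179 0.0202] [0.5424 0.632 ] -10.397866
top -11.5 88 [-0.0538 -0.0337 -0.0303] [0.5404 0.6344] -8.223619
top -11.5 28 [0.0053 0.0067 0.0078] [0.5401 0.6311] -10.937163
top -11.5 85 [0.0082 0.0264 0.0296] [0.5422 0.6329] -13.9071045
scene -9.5 59 [-0.0713 -0.0564 -0.0542] [0.5391 0.6355] -12.095188
scene -9.5 85 [-0.0531 -0.0483 -0.0454] [0.539  0.6351] -10.818254
scene -9.5 84 [-0.0122 -0.0085  0.0016] [0.5411 0.6364] -10.227463
scene -9.5 77 [0.0083 0.012  0.0146] [0.5412 0.6366] -10.361409
scene -10.5 13 [-0.0621 -0.0582 -0.0568] [0.5394 0.6375] -9.958287
scene -10.5 131 [-0.0472 -0.0398 -0.0358] [0.5402 0.6351] -11.081705
scene -10.5 81 [-0.0022  0.0018  0.0044] [0.541  0.6366] -10.199908
scene -10.5 80 [0.0181 0.0219 0.0244] [0.541  0.6363] -10.338858
scene -11.5 76 [-0.0497 -0.0353 -0.0307] [0.541 0.637] -12.392073
scene -11.5 91 [0.0091 0.0127 0.0294] [0.5414 0.636 ] -13.780681
```

Emit:
apply_moves:
  series:
    - [[0,0,-10],[0,0,-0.106]]
    - [[0,0,-10],[0,0,-0.106]]
    - [[0,0,-10],[0,0,-0.106]]
    - [[0,0,0],[0,0,-0.106]]
    - [[0,0,0],[0,0,-0.106]]
    - [[0,0,0],[0,0,-0.106]]
    - [[0,0,0],[0,0,0]]
    - [[0,0,0],[0,0,0]]
  claw: 0.45
  newtons: 10

```text
t: 0.77
tool_pos: [0.2084, 0.5626, 0.4342]
orientation: [0.435, -3.111, 0.001]
force: [0.3, -0.1, -0.4]
opening: 0.0449
gripper_force: 0.0
```

```bash
cat >> h.py <<'E'
from scipy.spatial.transform import Rotation as Ro
def go(target,yaw_y):
    "shift (tool axes, mm) and turn (rotvec) from measured pose to tool-down pose with tool y at yaw_y deg"
    s=robot.read_state();R=Ro.from_rotvec(s['orientation']);a=np.radians(yaw_y)
    y=np.array([np.cos(a),np.sin(a),0]);z=np.array([0,0,-1.]);T=Ro.from_matrix(np.c_[np.cross(y,z),y,z])
    print('t',round(s['t'],2),'pos',s['tool_pos'].round(4),'shift',(R.inv().apply(np.array(target)-s['tool_pos'])*1000).round(1),'turn',(R.inv()*T).as_rotvec().round(4),'F',s['force'].round(2),'open',round(s['opening'],4),'g',round(s['gripper_force'],1))
E
python3 -c "
from h import *
go([.5551,.1758,.415],106)"
```

```text
t 0.77 pos [0.2084 0.5626 0.4342] shift [-227.3 -467.    19.4] turn [-0.0007 -0.0006 -0.0013] F [ 0.27 -0.14 -0.42] open 0.0449 g 0.0
```

Emit:
apply_moves:
  series:
    - [[-16,-33,0],[0,0,0]]
    - [[-16,-33,0],[0,0,0]]
    - [[-16,-33,0],[0,0,0]]
    - [[-16,-33,0],[0,0,0]]
    - [[-16,-33,0],[0,0,0]]
    - [[-16,-33,0],[0,0,0]]
    - [[-16,-33,0],[0,0,0]]
    - [[-16,-33,0],[0,0,0]]
    - [[-16,-33,0],[0,0,0]]
    - [[-16,-33,0],[0,0,0]]
    - [[-16,-33,0],[0,0,0]]
    - [[-16,-33,0],[0,0,0]]

```text
t: 1.77
tool_pos: [0.5036, 0.2339, 0.4347]
orientation: [0.434, -3.111, -0.0]
force: [0.6, 0.2, 0.9]
opening: 0.0413
gripper_force: 0.0
```

Emit:
apply_moves:
  series:
    - [[-16,-33,0],[0,0,0]]
    - [[-16,-33,0],[0,0,0]]
    - [[0,0,0],[0,0,0]]
    - [[0,0,0],[0,0,0]]
    - [[0,0,0],[0,0,0]]
    - [[0,0,0],[0,0,0]]

```text
t: 2.27
tool_pos: [0.5513, 0.1818, 0.4346]
orientation: [0.44, -3.11, -0.001]
force: [0.2, 0.4, 0.3]
opening: 0.0415
gripper_force: 0.0
```

```bash
python3 -c "
from h import *
go([.5551,.1758,.364],106)"
```

```text
t 2.27 pos [0.5513 0.1818 0.4346] shift [-2.1 -6.9 70.6] turn [ 0.0004 -0.0004  0.0016] F [0.22 0.36 0.29] open 0.0415 g 0.0
```

Emit:
apply_moves:
  series:
    - [[-2,-7,15],[0,0,0]]
    - [[0,0,15],[0,0,0]]
    - [[0,0,15],[0,0,0]]
    - [[0,0,12],[0,0,0]]
    - [[0,0,8],[0,0,0]]
    - [[0,0,5],[0,0,0]]
    - [[0,0,0],[0,0,0]]
    - [[0,0,0],[0,0,0]]
    - [[0,0,0],[0,0,0]]

```text
t: 3.02
tool_pos: [0.5559, 0.175, 0.3658]
orientation: [-0.44, 3.109, 0.0]
force: [0.5, -0.1, -0.5]
opening: 0.0415
gripper_force: 0.0
```

```bash
python3 - <<'E'
from h import *
go([.5551,.1758,.364],106)
L=[]
for n in('scene','top'):
    p,d,c=cam(n); np.savez(n+'1.npz',p=p,d=d)
    q=p[140:300,320:480] if n=='scene' else p[160:270,195:305]
    L.append(cv2.resize(q,(400,400),interpolation=cv2.INTER_CUBIC))
cv2.imwrite('pics/c1.png',np.hstack(L))
E
```

```text
t 3.02 pos [0.5559 0.175  0.3658] shift [0.6 1.  1.8] turn [-0.0001  0.0015  0.0021] F [ 0.47 -0.1  -0.46] open 0.0415 g 0.0
```

View pics/c1.png

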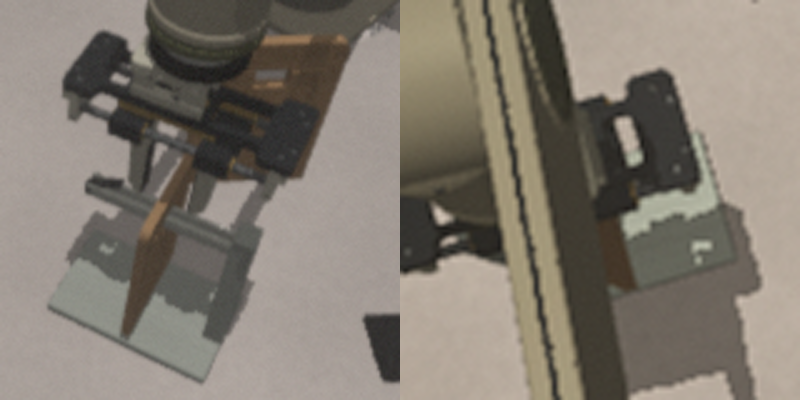

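The fingers straddle the board's bar (about 145,170 and 200,190 in the left crop), clear of the keeper and post. Closing lightly.

Emit:
apply_moves:
  series:
    - [[0,1,2],[0,0,0]]
    - [[0,0,0],[0,0,0]]
    - [[0,0,0],[0,0,0]]
    - [[0,0,0],[0,0,0]]
    - [[0,0,0],[0,0,0]]
    - [[0,0,0],[0,0,0]]
    - [[0,0,0],[0,0,0]]
    - [[0,0,0],[0,0,0]]
    - [[0,0,0],[0,0,0]]
    - [[0,0,0],[0,0,0]]
  claw: 0
  newtons: 10

```text
t: 3.95
tool_pos: [0.5554, 0.1758, 0.3628]
orientation: [-0.44, 3.111, 0.0]
force: [-0.5, 0.0, 0.3]
opening: 0.0086
gripper_force: 10.0
```

```bash
python3 -c "
from h import *
go([.5551,.1758,.364],106);print(robot.read_state()['wrist_torque'])"
```

```text
t 3.95 pos [0.5554 0.1758 0.3628] shift [ 0.3  0.1 -1.2] turn [0.    0.    0.002] F [-0.46  0.03  0.28] open 0.0086 g 10.0
[0.09182181 0.05440922 0.06397693]
```

Emit:
apply_moves:
  series:
    - [[0,0,-1.5],[0,0,0]]
    - [[0,-2,0],[0,0,0]]
    - [[0,-4,0],[0,0,0]]
    - [[0,-4,0],[0,0,0]]
    - [[0,-4,0],[0,0,0]]
    - [[0,-4,0],[0,0,0]]
    - [[0,-4,0],[0,0,0]]
    - [[0,-3,0],[0,0,0]]
    - [[0,0,0],[0,0,0]]
    - [[0,0,0],[0,0,0]]
    - [[0,0,0],[0,0,0]]

```text
t: 4.87
tool_pos: [0.5623, 0.1517, 0.3642]
orientation: [-0.44, 3.111, 0.0]
force: [0.3, 0.7, -1.9]
opening: 0.0092
gripper_force: 10.0
```

```bash
python3 - <<'E'
from h import *
go([.5551,.1758,.364],106)
p,d,c=cam('scene'); np.savez('scene2.npz',p=p,d=d)
cv2.imwrite('pics/c2.png',cv2.resize(p[170:270,330:450],(720,600),interpolation=cv2.INTER_CUBIC))
E
```

```text
t 4.87 pos [0.5623 0.1517 0.3642] shift [ 0.3 25.1  0.2] turn [0.0001 0.     0.0018] F [ 0.31  0.67 -1.89] open 0.0092 g 10.0
```

View pics/c2.png

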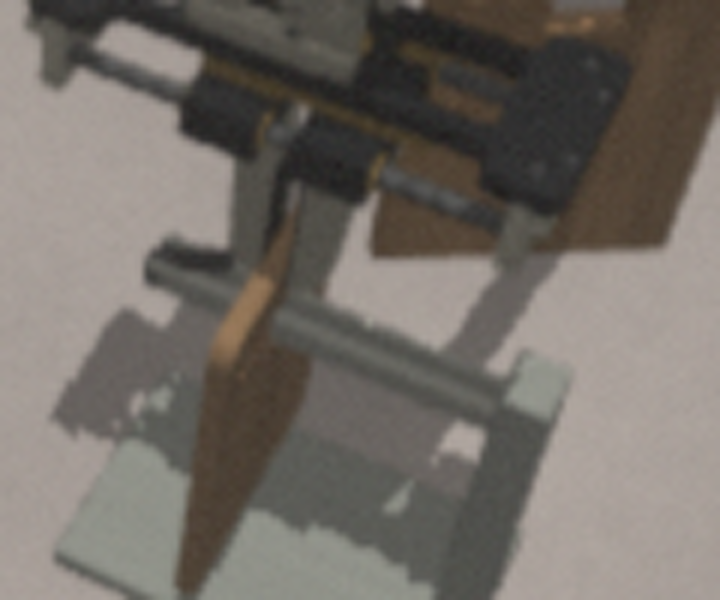

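Emit:
apply_moves:
  series:
    - [[0,-3,0],[0,0,0]]
    - [[0,-2,0],[0,0,0]]
    - [[0,0,0.8],[0,0,0]]
    - [[0,0,0.8],[0,0,0]]
    - [[0,0,0],[0,0,0]]
    - [[0,0,0],[0,0,0]]
    - [[0,0,0],[0,0,0]]

```text
t: 5.5
tool_pos: [0.5638, 0.1469, 0.3628]
orientation: [-0.44, 3.11, -0.0]
force: [0.8, -1.6, -0.2]
opening: 0.0086
gripper_force: 10.0
```

Emit:
apply_moves:
  series:
    - [[0,0,0],[0,0,0]]
    - [[0,0,0],[0,0,0]]
    - [[0,0,0],[0,0,0]]
    - [[0,0,0],[0,0,0]]
  claw: 0.15

```text
t: 5.83
tool_pos: [0.5637, 0.147, 0.3627]
orientation: [-0.44, 3.11, 0.0]
force: [-1.0, -1.1, 0.4]
opening: 0.014
gripper_force: 0.0
```

Emit:
apply_moves:
  series:
    - [[0,0,1.5],[0,0,0]]
    - [[0,0,1.5],[0,0,0]]
    - [[0,0,1.5],[0,0,0]]
    - [[0,0,1.5],[0,0,0]]
    - [[0,0,0],[0,0,0]]
    - [[0,0,0],[0,0,0]]
    - [[0,0,0],[0,0,0]]

```text
t: 6.42
tool_pos: [0.5637, 0.147, 0.3568]
orientation: [-0.44, 3.11, 0.0]
force: [-1.0, 1.1, 1.9]
opening: 0.014
gripper_force: 0.7
```

Emit:
apply_moves:
  series:
    - [[0,0,1.2],[0,0,0]]
    - [[0,0,1.2],[0,0,0]]
    - [[0,0,1.2],[0,0,0]]
    - [[0,0,0],[0,0,0]]
    - [[0,0,0],[0,0,0]]
    - [[0,0,0],[0,0,0]]

```text
t: 6.92
tool_pos: [0.5635, 0.1478, 0.3535]
orientation: [-0.441, 3.11, 0.003]
force: [-3.1, 6.3, 6.2]
opening: 0.014
gripper_force: 4.2
```

```bash
python3 - <<'E'
from h import *
s=robot.read_state();print(s['force'],s['wrist_torque'],s['opening'],s['gripper_force'])
p,d,c=cam('scene'); np.savez('scene3.npz',p=p,d=d)
cv2.imwrite('pics/c3.png',cv2.resize(p[190:245,345:411],(720,600),interpolation=cv2.INTER_CUBIC))
E
```

```text
[-3.06751694  6.29762651  6.15060886] [1.01267073 0.67011009 0.03738808] 0.014009756492022706 4.210723489522934
```

View pics/c3.png

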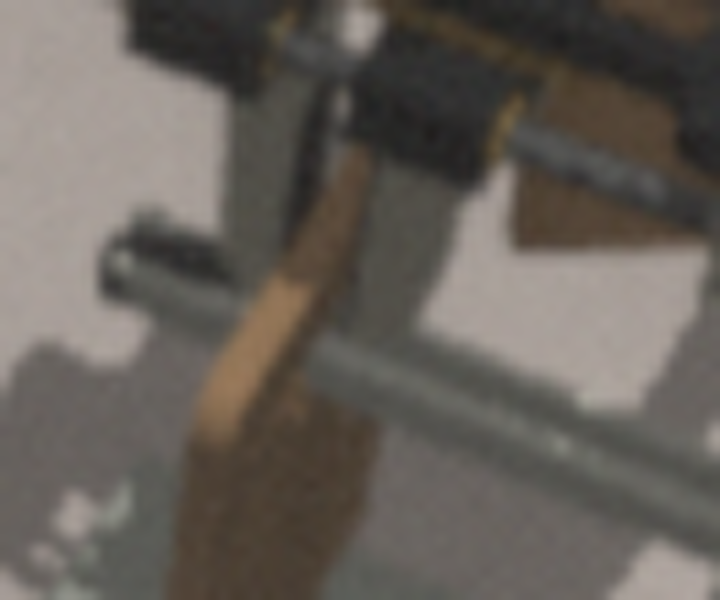

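The picture shows the tip-side finger (230,260) just on the post side of the keeper's round end, and the keeper still up. I'll rise, open slightly and shift toward the tip.

Emit:
apply_moves:
  series:
    - [[0,0,-4],[0,0,0]]
    - [[0,0,-4],[0,0,0]]
    - [[0,0,-1.5],[0,0,0]]
    - [[0,0,0],[0,0,0]]
    - [[0,0,0],[0,0,0]]

```text
t: 7.38
tool_pos: [0.5638, 0.1467, 0.3625]
orientation: [-0.44, 3.111, -0.0]
force: [0.2, 0.2, -1.2]
opening: 0.0133
gripper_force: 0.0
```

Emit:
apply_moves:
  series:
    - [[0,0,0],[0,0,0]]
    - [[0,0,0],[0,0,0]]
    - [[0,-1.5,0],[0,0,0]]
    - [[0,-1.5,0],[0,0,0]]
    - [[0,0,0],[0,0,0]]
    - [[0,0,0],[0,0,0]]
    - [[0,0,0],[0,0,0]]
  claw: 0.19

```text
t: 7.97
tool_pos: [0.5646, 0.144, 0.3625]
orientation: [-0.44, 3.111, 0.0]
force: [-0.9, -0.7, 1.1]
opening: 0.0172
gripper_force: 0.0
```

Emit:
apply_moves:
  series:
    - [[0,0,1.5],[0,0,0]]
    - [[0,0,1.5],[0,0,0]]
    - [[0,0,1.5],[0,0,0]]
    - [[0,0,1.5],[0,0,0]]
    - [[0,0,0],[0,0,0]]
    - [[0,0,0],[0,0,0]]
    - [[0,0,0],[0,0,0]]

```text
t: 8.55
tool_pos: [0.5646, 0.1443, 0.357]
orientation: [-0.441, 3.11, 0.001]
force: [-1.2, 3.4, 4.6]
opening: 0.0176
gripper_force: 2.4
```

```bash
python3 -c "
from h import *
go([.5638,.1469,.3628],106)"
```

```text
t 8.55 pos [0.5646 0.1443 0.357 ] shift [ 0.1  2.7 -5.8] turn [0.0003 0.0008 0.0022] F [-1.17  3.36  4.64] open 0.0176 g 2.4
```

Vertical and sideways forces fit a keeper pressed near its crest with friction from its arc, so I'll follow the arc down with a slight +y drift.

Emit:
apply_moves:
  series:
    - [[0,1,0],[0,0,0]]
    - [[0,0.4,1.2],[0,0,0]]
    - [[0,0.4,1.2],[0,0,0]]
    - [[0,0.3,1.2],[0,0,0]]
    - [[0,0,0],[0,0,0]]
    - [[0,0,0],[0,0,0]]
    - [[0,0,0],[0,0,0]]

```text
t: 9.13
tool_pos: [0.5641, 0.1461, 0.353]
orientation: [-0.44, 3.11, 0.0]
force: [0.1, 3.0, 4.9]
opening: 0.0174
gripper_force: 2.3
```

```bash
python3 - <<'E'
from h import *
go([.5638,.1469,.3628],106)
p,d,c=cam('scene'); np.savez('scene4.npz',p=p,d=d)
cv2.imwrite('pics/c4.png',cv2.resize(p[190:245,345:411],(720,600),interpolation=cv2.INTER_CUBIC))
E
```

```text
t 9.13 pos [0.5641 0.1461 0.353 ] shift [ 0.   0.8 -9.8] turn [0.0001 0.0003 0.0021] F [0.12 2.98 4.94] open 0.0174 g 2.3
```

View pics/c4.png

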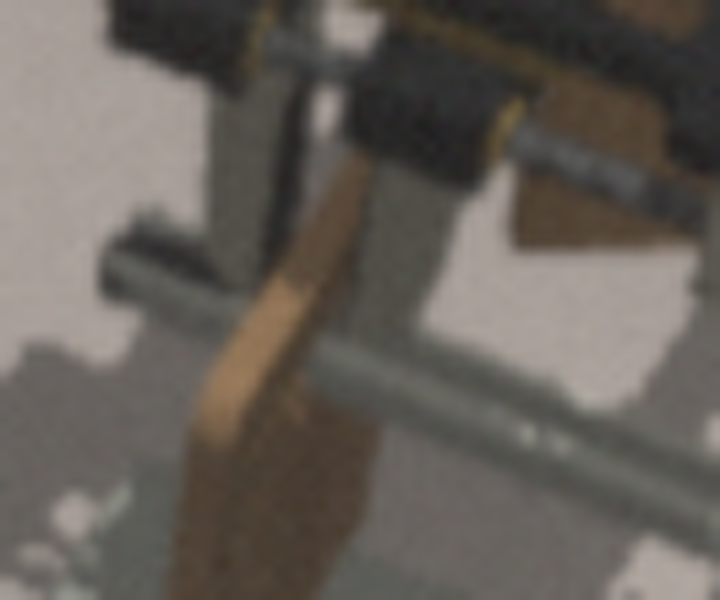

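The keeper (120–215, 240–275) is now folding under the finger, and the board is untouched just behind it. Continuing down.

Emit:
apply_moves:
  series:
    - [[0,0.5,1],[0,0,0]]
    - [[0,0.2,1],[0,0,0]]
    - [[0,0.2,1],[0,0,0]]
    - [[0,0.1,1],[0,0,0]]
    - [[0,0,0],[0,0,0]]
    - [[0,0,0],[0,0,0]]
    - [[0,0,0],[0,0,0]]

```text
t: 9.77
tool_pos: [0.5638, 0.1472, 0.349]
orientation: [-0.44, 3.11, 0.0]
force: [0.6, 3.3, 4.6]
opening: 0.0173
gripper_force: 2.6
```

Emit:
apply_moves:
  series:
    - [[0,0.1,0.8],[0,0,0]]
    - [[0,0,0.5],[0,0,0]]
    - [[0,0,0],[0,0,0]]
    - [[0,0,0],[0,0,0]]
    - [[0,0,0],[0,0,0]]

```text
t: 10.18
tool_pos: [0.5637, 0.1473, 0.3477]
orientation: [-0.44, 3.11, 0.001]
force: [0.9, 3.3, 4.7]
opening: 0.0176
gripper_force: 2.7
```

Emit:
apply_moves:
  series:
    - [[0,0,0.4],[0,0,0]]
    - [[0,0,0.3],[0,0,0]]
    - [[0,0,0],[0,0,0]]
    - [[0,0,0],[0,0,0]]
    - [[0,0,0],[0,0,0]]

```text
t: 10.6
tool_pos: [0.5637, 0.1474, 0.347]
orientation: [-0.441, 3.11, 0.001]
force: [-0.9, 4.3, 6.1]
opening: 0.0177
gripper_force: 2.7
```

```bash
python3 -c "
from h import *
go([.5638,.1469,.3628],106)"
```

```text
t 10.6 pos [0.5637 0.1474 0.347 ] shift [  0.   -0.5 -15.8] turn [0.0005 0.0002 0.0022] F [-0.86  4.35  6.06] open 0.0177 g 2.7
```

Emit:
apply_moves:
  series:
    - [[0,-1,0],[0,0,0]]
    - [[0,-1,0],[0,0,0]]
    - [[0,-1,0],[0,0,0]]

```text
t: 10.85
tool_pos: [0.5644, 0.1444, 0.3469]
orientation: [0.441, -3.11, -0.001]
force: [-1.7, 4.4, 6.6]
opening: 0.0177
gripper_force: 2.7
```

Emit:
apply_moves:
  series:
    - [[0,-1.5,0],[0,0,0]]
    - [[0,-1.5,0],[0,0,0]]
    - [[0,-1,0],[0,0,0]]
    - [[0,-0.5,0],[0,0,0]]
    - [[0,0,0],[0,0,0]]
    - [[0,0,0],[0,0,0]]
  claw: 0
  newtons: 12

```text
t: 11.35
tool_pos: [0.5656, 0.14, 0.347]
orientation: [0.44, -3.11, -0.001]
force: [-0.8, 3.9, 6.6]
opening: 0.0091
gripper_force: 16.1
```

```bash
python3 -c "
from h import *
go([.5638,.1469,.3628],106)"
```

```text
t 11.35 pos [0.5656 0.14   0.347 ] shift [ -0.1   7.1 -15.8] turn [ 0.0004 -0.0003  0.002 ] F [-0.79  3.92  6.64] open 0.0091 g 16.1
```

Emit:
apply_moves:
  series:
    - [[0,-1.5,0],[0,0,0]]
    - [[0,-1.5,0],[0,0,0]]
    - [[0,-1.5,0],[0,0,0]]
    - [[0,-1.5,0],[0,0,0]]
    - [[0,0,0],[0,0,0]]
    - [[0,0,0],[0,0,0]]

```text
t: 11.85
tool_pos: [0.5673, 0.1343, 0.347]
orientation: [0.44, -3.11, -0.001]
force: [-1.7, 3.2, 6.0]
opening: 0.0092
gripper_force: 12.0
```

Emit:
apply_moves:
  series:
    - [[0,-1.5,-0.3],[0,0,0]]
    - [[0,-1.5,-0.3],[0,0,0]]
    - [[0,-1.5,-0.3],[0,0,0]]
    - [[0,-1.5,-0.3],[0,0,0]]
    - [[0,0,0],[0,0,0]]
    - [[0,0,0],[0,0,0]]

```text
t: 12.35
tool_pos: [0.569, 0.1281, 0.3479]
orientation: [0.44, -3.11, 0.0]
force: [-1.3, 2.7, 4.0]
opening: 0.0088
gripper_force: 13.1
```

Emit:
apply_moves:
  series:
    - [[0,-2,-0.4],[0,0,0]]
    - [[0,-2,-0.4],[0,0,0]]
    - [[0,-2,-0.2],[0,0,0]]
    - [[0,-2,0],[0,0,0]]
    - [[0,-2,0],[0,0,0]]
    - [[0,0,0],[0,0,0]]

```text
t: 12.85
tool_pos: [0.5721, 0.1182, 0.3493]
orientation: [-0.44, 3.11, -0.001]
force: [1.2, 1.2, 4.5]
opening: 0.0089
gripper_force: 14.1
```

Emit:
apply_moves:
  series:
    - [[0,-2,0],[0,0,0]]
    - [[0,-2,0],[0,0,0]]
    - [[0,-2,0],[0,0,0]]
    - [[0,-2,0],[0,0,0]]
    - [[0,-2,0],[0,0,0]]
    - [[0,0,0],[0,0,0]]

```text
t: 13.35
tool_pos: [0.5749, 0.1086, 0.3495]
orientation: [-0.44, 3.11, -0.001]
force: [-1.1, 0.6, 7.1]
opening: 0.0088
gripper_force: 14.8
```

Emit:
apply_moves:
  series:
    - [[0,-2,-0.4],[0,0,0]]
    - [[0,-2,-0.3],[0,0,0]]
    - [[0,-2,0],[0,0,0]]
    - [[0,-2,0],[0,0,0]]
    - [[0,-2,0],[0,0,0]]
    - [[0,0,0],[0,0,0]]

```text
t: 13.85
tool_pos: [0.5774, 0.099, 0.3492]
orientation: [0.439, -3.11, 0.0]
force: [-0.4, 0.0, -1.5]
opening: 0.0089
gripper_force: 12.0
```

Emit:
apply_moves:
  series:
    - [[0,-3,0],[0,0,0]]
    - [[0,-3,0],[0,0,0]]
    - [[0,-3,0],[0,0,0]]
    - [[0,-3,0],[0,0,0]]
    - [[0,-3,0],[0,0,0]]
    - [[0,-3,0],[0,0,0]]
    - [[0,-3,0],[0,0,0]]
    - [[0,-3,0],[0,0,0]]
    - [[0,0,0],[0,0,0]]
    - [[0,0,0],[0,0,0]]

```text
t: 14.68
tool_pos: [0.5841, 0.0763, 0.3498]
orientation: [0.44, -3.111, -0.0]
force: [-0.5, 0.4, -1.6]
opening: 0.0089
gripper_force: 12.0
```

```bash
python3 - <<'E'
from h import *
go([.5638,.1469,.42],106); print(robot.read_state()['wrist_torque'])
p,d,c=cam('scene'); np.savez('scene5.npz',p=p,d=d)
cv2.imwrite('pics/c5.png',cv2.resize(p[150:300,290:450],(640,600),interpolation=cv2.INTER_CUBIC))
E
```

```text
t 14.68 pos [0.5841 0.0763 0.3498] shift [ -0.   73.5 -70.2] turn [ 0.0001 -0.      0.0016] F [-0.51  0.37 -1.58] open 0.0089 g 12.0
[ 0.11434377 -0.00427797  0.03322362]
```

View pics/c5.png

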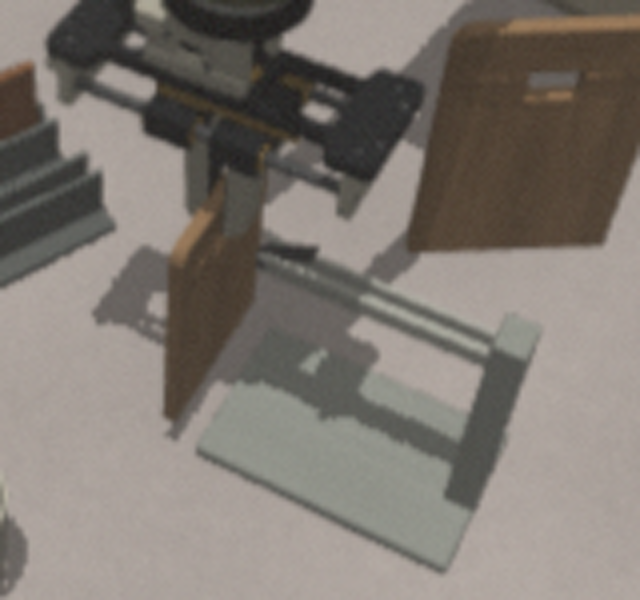

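The board is off and clear of the peg tip (250,250), the keeper has sprung back, and the larger board (530,130) is untouched. I'll firm the grip, lift, and turn toward the rack.

Emit:
apply_moves:
  series:
    - [[0,-6,0],[0,0,0]]
    - [[0,-8,0],[0,0,0]]
    - [[0,-6,0],[0,0,0]]
    - [[0,0,-6],[0,0,0]]
    - [[0,0,-12],[0,0,0]]
    - [[0,0,-12],[0,0,0]]
    - [[0,0,-12],[0,0,0]]
    - [[0,0,-12],[0,0,0]]
    - [[0,0,-6],[0,0,0]]
    - [[0,0,0],[0,0,0]]
    - [[0,0,0],[0,0,0]]
  newtons: 20

```text
t: 15.65
tool_pos: [0.5897, 0.0574, 0.4105]
orientation: [-0.44, 3.109, -0.0]
force: [0.1, -0.7, -1.8]
opening: 0.009
gripper_force: 20.0
```

Emit:
apply_moves:
  series:
    - [[0,0,0],[0,0,0.04]]
    - [[0,0,0],[0,0,0.06]]
    - [[0,0,0],[0,0,0.06]]
    - [[0,0,0],[0,0,0.06]]
    - [[0,0,0],[0,0,0.06]]
    - [[0,0,0],[0,0,0.06]]
    - [[0,0,0],[0,0,0.06]]
    - [[0,0,0],[0,0,0.06]]
    - [[0,0,0],[0,0,0]]
    - [[0,0,0],[0,0,0]]

```text
t: 16.48
tool_pos: [0.5894, 0.0574, 0.4089]
orientation: [-0.277, -3.128, 0.0]
force: [-0.4, 0.3, -1.4]
opening: 0.0089
gripper_force: 20.0
```

```bash
python3 -c "
from h import *
go([.5798,-.0976,.41],79.6)"
```

```text
t 16.48 pos [0.5894 0.0574 0.4089] shift [ -17.8 -154.2   -1.1] turn [-0.0003 -0.0015  0.0047] F [-0.4   0.33 -1.37] open 0.0089 g 20.0
```

Emit:
apply_moves:
  series:
    - [[-1.5,-8,0],[0,0,0.0047]]
    - [[-1.5,-14,0],[0,0,0]]
    - [[-2,-18,0],[0,0,0]]
    - [[-2,-20,0],[0,0,0]]
    - [[-2,-20,0],[0,0,0]]
    - [[-2,-20,0],[0,0,0]]
    - [[-2,-20,0],[0,0,0]]
    - [[-2,-18,0],[0,0,0]]
    - [[-1.5,-10,0],[0,0,0]]
    - [[-1.3,-6,0],[0,0,0]]
    - [[0,0,0],[0,0,0]]
    - [[0,0,0],[0,0,0]]

```text
t: 17.48
tool_pos: [0.5791, -0.0974, 0.4098]
orientation: [-0.288, -3.128, -0.001]
force: [1.1, 0.7, -1.6]
opening: 0.0089
gripper_force: 20.0
```

```bash
python3 - <<'E'
from h import *
np.set_printoptions(precision=4,suppress=True)
go([.5798,-.0976,.41],79.6)
b=np.radians(-10.4); rx=np.array([np.cos(b),np.sin(b)]); ry=np.array([-np.sin(b),np.cos(b)])
s=robot.read_state()['tool_pos'];print('tool rx,ry',s[:2]@rx,s[:2]@ry)
L=[]
for n in('scene','top'):
    p,d,c=cam(n); np.savez(n+'6.npz',p=p,d=d);W=cloud(c,d);X,Y,Z=W[...,0],W[...,1],W[...,2]
    hsv=cv2.cvtColor(p,cv2.COLOR_BGR2HSV);m=(hsv[...,1]>100)&(hsv[...,0]<20)&(abs(X-.58)<.09)&(abs(Y+.09)<.035)&(Z>.06)
    Q=W[m]; 
    if len(Q)>5:
        x=Q[:,:2]@rx;y=Q[:,:2]@ry; print(n,len(Q),'x',np.percentile(x,[1,99]),'z',np.percentile(Q[:,2],[1,99]))
        for lo in np.arange(.07,.25,.02):
            k=(Q[:,2]>=lo)&(Q[:,2]<lo+.02)
            if k.sum()>5:
                a=y[k]; print(' z%.2f'%lo,k.sum(),np.percentile(a,[5,50,95]),'slope',np.polyfit(x[k],a,1)[0])
    m=(Z>.043)&(Z<.053)&(abs(X-.573)<.08)&(abs(Y+.115)<.1);Q=W[m];y=Q[:,:2]@ry
    for lo,hi in((-.01,.008),(.01,.03)):
        k=(y>lo)&(y<hi); print(n,'wall',k.sum(),np.percentile(y[k],[5,50,95]) if k.sum() else '')
cv2.imwrite('pics/c6.png',cv2.resize(np.load('scene6.npz')['p'][110:260,230:390],(640,600),interpolation=cv2.INTER_CUBIC))
E
```

```text
t 17.48 pos [ 0.5791 -0.0974  0.4098] shift [-0.8 -0.1 -0.2] turn [ 0.0003 -0.0001 -0.0022] F [ 1.11  0.72 -1.63] open 0.0089 g 20.0
tool rx,ry 0.5871409701559257 0.00872236850461526
scene wall 78 [-0.0029  0.0008  0.0029]
scene wall 83 [0.0173 0.0208 0.0239]
top 123 x [0.5319 0.5731] z [0.1038 0.3317]
 z0.11 6 [0.012  0.0121 0.0122] slope 0.0018761114392434873
 z0.13 9 [0.0095 0.0121 0.0123] slope 0.030539862379130752
 z0.15 8 [0.0087 0.0122 0.0123] slope 0.09232958599947795
 z0.17 11 [0.0086 0.0122 0.0123] slope 0.05133978781801093
 z0.19 11 [0.0082 0.0123 0.0123] slope 0.08423047482701591
 z0.21 8 [0.0094 0.0123 0.0124] slope 0.07393291641675732
 z0.23 23 [0.0068 0.0104 0.0125] slope 0.04820435751598127
top wall 3 [-0.0055 -0.0052 -0.0029]
top wall 34 [0.0149 0.017  0.0191]
```

View pics/c6.png

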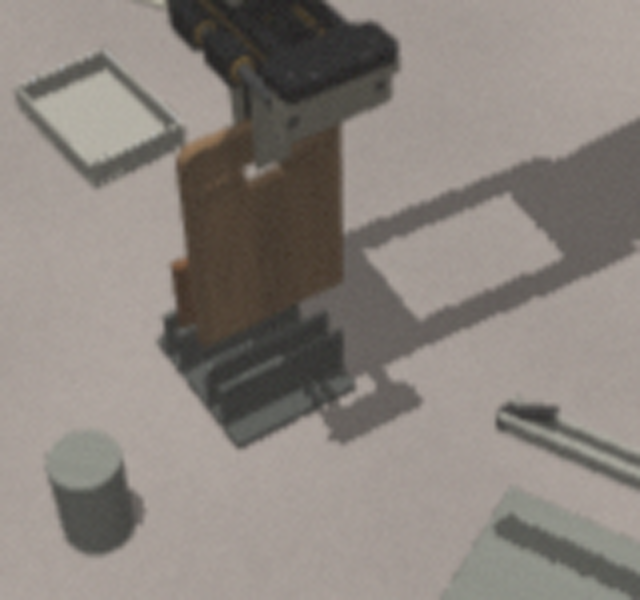

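```bash
python3 - <<'E'
from h import *
np.set_printoptions(precision=4,suppress=True)
b=np.radians(-10.4); rx=np.array([np.cos(b),np.sin(b)]); ry=np.array([-np.sin(b),np.cos(b)])
d=np.load('scene6.npz')['d'];W=cloud(robot.calibration('scene'),d)
v,u=np.mgrid[:400,:640];m=(u>282)&(u<312)&(v>160)&(v<185)
Q=W[m];x=Q[:,:2]@rx;y=Q[:,:2]@ry;z=Q[:,2]
print(m.sum(),np.percentile(y,[5,50,95]),np.linalg.lstsq(np.c_[x-.587,z-.15,np.ones(len(x))],y,rcond=None)[0])
# full extents of face, lowest point
m=(abs(W[...,:2]@ry-np.median(y))<.008)&(W[...,2]>.052)&(W[...,2]<.24);Q=W[m];print('x',np.percentile(Q[:,:2]@rx,[1,99]),'zmin',np.percentile(Q[:,2],[0.5,2]))
E
```

```text
** On entry to DLASCL parameter number  4 had an illegal value
 ** On entry to DLASCL parameter number  4 had an illegal valueTraceback (most recent call last):
  File "<stdin>", line 7, in <module>
    x, resids, rank, s = _umath_linalg.lstsq(a, b, rcond,
                         ~~~~~~~~~~~~~~~~~~~^^^^^^^^^^^^^
                                             signature=signature)
                                             ^^^^^^^^^^^^^^^^^^^^
    raise LinAlgError("SVD did not converge in Linear Least Squares")
numpy.linalg.LinAlgError: SVD did not converge in Linear Least Squares
```

```bash
python3 - <<'E'
from h import *
np.set_printoptions(precision=4,suppress=True)
b=np.radians(-10.4); rx=np.array([np.cos(b),np.sin(b)]); ry=np.array([-np.sin(b),np.cos(b)])
d=np.load('scene6.npz')['d'];W=cloud(robot.calibration('scene'),d)
v,u=np.mgrid[:400,:640];m=(u>282)&(u<312)&(v>160)&(v<185)&(d>0)
Q=W[m];x=Q[:,:2]@rx;y=Q[:,:2]@ry;z=Q[:,2]
print(m.sum(),np.percentile(y,[5,50,95]),np.linalg.lstsq(np.c_[x-.587,z-.15,np.ones(len(x))],y,rcond=None)[0])
m=(abs(W[...,:2]@ry-np.median(y))<.008)&(W[...,2]>.052)&(W[...,2]<.24)&(d>0);Q=W[m];print('x',np.percentile(Q[:,:2]@rx,[1,99]),'zmin',np.percentile(Q[:,2],[0.5,2]))
E
```

```text
692 [0.0118 0.0136 0.0153] [0.0302 0.1174 0.0133]
x [-0.6205  0.6424] zmin [0.0564 0.0707]
```

The board hangs upright above the empty slot, aligned to within about 1 mm. Its bottom is near (205,340), and the canister, tray and small board are clear. Lowering.

Emit:
apply_moves:
  series:
    - [[0,0.4,6],[0,0,-0.002]]
    - [[0,0,8],[0,0,0]]
    - [[0,0,8],[0,0,0]]
    - [[0,0,6],[0,0,0]]
    - [[0,0,4],[0,0,0]]
    - [[0,0,2],[0,0,0]]
    - [[0,0,0],[0,0,0]]
    - [[0,0,0],[0,0,0]]

```text
t: 18.25
tool_pos: [0.5792, -0.097, 0.3759]
orientation: [0.285, 3.129, -0.0]
force: [0.1, 0.4, -1.6]
opening: 0.0089
gripper_force: 20.0
```

Emit:
apply_moves:
  series:
    - [[0,0,2],[0,0,0]]
    - [[0,0,2],[0,0,0]]
    - [[0,0,2],[0,0,0]]
    - [[0,0,2],[0,0,0]]
    - [[0,0,0],[0,0,0]]
    - [[0,0,0],[0,0,0]]

```text
t: 18.75
tool_pos: [0.5791, -0.097, 0.3676]
orientation: [-0.285, -3.128, -0.0]
force: [0.2, -0.3, -1.5]
opening: 0.0088
gripper_force: 20.0
```

Emit:
apply_moves:
  series:
    - [[0,0,2],[0,0,0]]
    - [[0,0,2],[0,0,0]]
    - [[0,0,2],[0,0,0]]
    - [[0,0,2],[0,0,0]]
    - [[0,0,2],[0,0,0]]
    - [[0,0,0],[0,0,0]]
    - [[0,0,0],[0,0,0]]

```text
t: 19.33
tool_pos: [0.5791, -0.097, 0.3576]
orientation: [-0.285, -3.128, -0.0]
force: [0.6, -1.0, -1.5]
opening: 0.0092
gripper_force: 20.0
```

Emit:
apply_moves:
  series:
    - [[0,0,2],[0,0,0]]
    - [[0,0,2],[0,0,0]]
    - [[0,0,2],[0,0,0]]
    - [[0,0,2],[0,0,0]]
    - [[0,0,2],[0,0,0]]
    - [[0,0,2],[0,0,0]]
    - [[0,0,0],[0,0,0]]
    - [[0,0,0],[0,0,0]]

```text
t: 20.0
tool_pos: [0.5791, -0.097, 0.3456]
orientation: [-0.285, -3.128, -0.0]
force: [-0.1, 0.3, -1.5]
opening: 0.0087
gripper_force: 20.0
```

Emit:
apply_moves:
  series:
    - [[0,0,2],[0,0,0]]
    - [[0,0,2],[0,0,0]]
    - [[0,0,2],[0,0,0]]
    - [[0,0,2],[0,0,0]]
    - [[0,0,2],[0,0,0]]
    - [[0,0,1],[0,0,0]]
    - [[0,0,0],[0,0,0]]
    - [[0,0,0],[0,0,0]]

```text
t: 20.67
tool_pos: [0.5791, -0.097, 0.3347]
orientation: [-0.285, -3.129, 0.0]
force: [0.1, -0.5, -2.1]
opening: 0.009
gripper_force: 20.0
```

Emit:
apply_moves:
  series:
    - [[0,0,0.6],[0,0,0]]
    - [[0,0,0.6],[0,0,0]]
    - [[0,0,0.6],[0,0,0]]
    - [[0,0,0.6],[0,0,0]]
    - [[0,0,0.6],[0,0,0]]
    - [[0,0,0],[0,0,0]]
    - [[0,0,0],[0,0,0]]

```text
t: 21.25
tool_pos: [0.5791, -0.097, 0.3318]
orientation: [-0.285, -3.129, -0.0]
force: [0.1, 1.4, -1.9]
opening: 0.009
gripper_force: 20.0
```

Emit:
apply_moves:
  series:
    - [[0,0,0.5],[0,0,0]]
    - [[0,0,0.5],[0,0,0]]
    - [[0,0,0.5],[0,0,0]]
    - [[0,0,0],[0,0,0]]
    - [[0,0,0],[0,0,0]]
  newtons: 8

```text
t: 21.67
tool_pos: [0.5791, -0.097, 0.3303]
orientation: [-0.285, -3.129, -0.0]
force: [-0.2, -0.5, -2.4]
opening: 0.0092
gripper_force: 8.0
```

Emit:
apply_moves:
  series:
    - [[0,0,0.4],[0,0,0]]
    - [[0,0,0.4],[0,0,0]]
    - [[0,0,0],[0,0,0]]
    - [[0,0,0],[0,0,0]]

```text
t: 22.0
tool_pos: [0.5793, -0.097, 0.3301]
orientation: [0.285, 3.128, -0.0]
force: [-0.9, 1.1, 3.9]
opening: 0.0086
gripper_force: 8.0
```

Floor contact came at TCP 0.330, as predicted. Releasing and withdrawing upward.

Emit:
apply_moves:
  series:
    - [[0,0,0],[0,0,0]]
    - [[0,0,0],[0,0,0]]
    - [[0,0,0],[0,0,0]]
    - [[0,0,0],[0,0,0]]
    - [[0,0,0],[0,0,0]]
  claw: 0.35

```text
t: 22.42
tool_pos: [0.5791, -0.097, 0.3294]
orientation: [-0.285, -3.128, -0.0]
force: [-0.6, -0.5, 0.2]
opening: 0.032
gripper_force: 0.0
```

Emit:
apply_moves:
  series:
    - [[0,0,-4],[0,0,0]]
    - [[0,0,-8],[0,0,0]]
    - [[0,0,-12],[0,0,0]]
    - [[0,0,-15],[0,0,0]]
    - [[0,0,-15],[0,0,0]]
    - [[0,0,-15],[0,0,0]]
    - [[0,0,-15],[0,0,0]]
    - [[0,0,-10],[0,0,0]]
    - [[-15,0,0],[0,0,0]]
    - [[-25,0,0],[0,0,0]]
    - [[-25,0,0],[0,0,0]]
    - [[0,0,0],[0,0,0]]

```text
t: 23.42
tool_pos: [0.6455, -0.1093, 0.4228]
orientation: [0.285, 3.129, 0.0]
force: [0.5, 0.2, -0.2]
opening: 0.0327
gripper_force: 0.0
```

```bash
python3 - <<'E'
from h import *
go([.5798,-.0976,.41],79.6)
p,d,c=cam('scene'); cv2.imwrite('pics/c7.png',cv2.resize(p[110:310,230:510],(770,550),interpolation=cv2.INTER_CUBIC))
E
```

```text
t 23.42 pos [ 0.6455 -0.1093  0.4228] shift [66.7 -0.3 12.8] turn [ 0.      0.     -0.0002] F [ 0.52  0.21 -0.18] open 0.0327 g 0.0
```

View pics/c7.png

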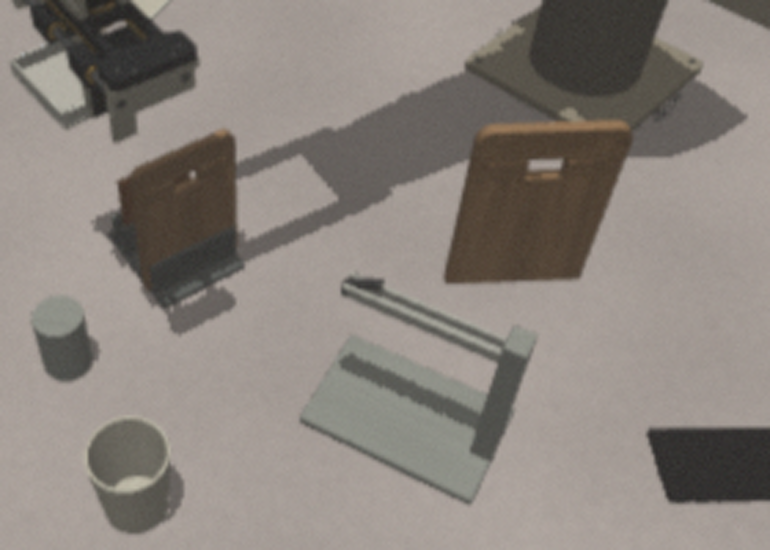

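The board stands in the empty slot with its hand-hole up (190,175). The cup, canister, phone, larger board and stand are in place, and the gripper is clear. Handing in.

```bash
python3 -c "
from plant import robot
print(robot.close_job())"
```

```text
the job is handed in; nothing more can be done
None
```

The board is off its peg and stands hand-hole up on the floor of the rack's empty slot, released, and the job was handed in at about 23 s. The first press caught the keeper's round end at about 9 N and was backed off; the highest reading while drawing the board over it was about 7 N, or roughly 9 N on the keeper and peg with the board's weight added.

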